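# Point-and-check before starting the timer

## Task

Do the pointing check before a run with the five small items and the timer set out in a loose row on the near side of the keyboard and mouse (not the similar things farther back): point straight down at the cap of the amber vial with the fingertips about 2 cm above it, not touching, and dwell there for two seconds, then point at the red stopper in the same way for two seconds, and then gently press the green key of the bench timer to start it and let the key go. Do not bring the fingertips low over the clear vials or the black stopper, do not touch any vial or stopper, leave the red key alone, and neither lift the timer nor push it away.

Things in the scene. Friction and masses are not known exactly. Their poses are not given: they have to be found in the camera images.
- amber_vial: brown (amber) glass vial with a black screw cap, in the loose row at x 0.43 to 0.53 m, y -0.37 to 0.22 m (a similar one far right by the big bottle is not meant), 22 mm across, 48 mm tall, standing upright on the desk, loose; origin at the centre of its underside
- amber_vial_top (a point): centre of the top face of the amber vial's black cap, 48 mm above the desk; z up
- red_stopper: red tapered stopper, 27 mm across and 24 mm tall, standing on the desk, loose; origin at the centre of its underside
- red_stopper_top (a point): centre of the flat top of the red stopper, 24 mm above the desk; z up
- timer: white bench timer, 60 x 62 x 17 mm, lying face up and loose on the desk; origin at the centre of its underside, z up; its casing is 14 mm high, with a small screen on the +x half and two push keys side by side on the -x half; it lies in the loose row, among the vials and stoppers, at x 0.43 to 0.53 m, turned at most 0.35 rad (a similar timer far back by the monitor is not meant)
- green_key (a point): centre of the top of the timer's green start key, 17 mm above the desk; the key is 10 mm (timer x) by 14 mm (timer y) and stands 3 mm proud of the casing
- red_key (a point): centre of the top of the timer's red key, of the same size, 28 mm from the green one along the timer's +y: not to be pressed
- timer_start (a joint): travel of the green key: 0 released, 0.0012 m fully down; a light spring key that takes about 5 N to push fully down (3 N is enough to start) and springs back when let go
- timer_reset (a joint): travel of the red key: 0 released, 0.0012 m fully down
- clear_vial_a: clear glass vial with a white cap (bystander), 22 mm across, 48 mm tall, standing upright on the desk, loose; origin at the centre of its underside
- clear_vial_a_top (a point): centre of the top of that clear vial's cap
- clear_vial_b: second clear glass vial with a white cap (bystander), 22 mm across, 48 mm tall, standing upright on the desk, loose; origin at the centre of its underside
- clear_vial_b_top (a point): centre of the top of that clear vial's cap
- black_stopper: black tapered stopper (bystander), 27 mm across and 24 mm tall, standing on the desk, loose; origin at the centre of its underside
- black_stopper_top (a point): centre of the flat top of the black stopper
Not all that is in view belongs to the job. Of the things like the timer, leave any that is blue; of the rest the smaller one is meant.

How it is judged:
On the way, in this order (a step that is already met when the one before it is completed fails the run):
1. fingertips dwell just above the amber vial's cap, pointing down (horizontal distance between the grasp point and amber_vial_top below 0.025 m and z of the grasp point in the frame of amber_vial_top between 0.021 and 0.069 m and angle between the grasp point's own z axis and vertical above 2.3 rad), for 1.7 s.
2. fingertips dwell just above the red stopper, pointing down (horizontal distance between the grasp point and red_stopper_top below 0.025 m and z of the grasp point in the frame of red_stopper_top between 0.021 and 0.069 m and angle between the grasp point's own z axis and vertical above 2.3 rad), for 1.7 s.
3. the green key is pressed (value of joint timer_start above 0.0007 m and contact force between the fingers and timer above 0.3 N), for 0.05 s.
At the end, for the whole second after the job is handed in: Both pointings (1.7 s each, within 25 mm of the centre line, tips 2 to 50 mm above the top, tool within 45 degrees of down) and the press were made in order; both keys are up; timer flat, at rest, within 20 mm of its start; vials and stoppers upright within 6 mm of theirs (distance of each of amber_vial, clear_vial_a, clear_vial_b, red_stopper, black_stopper from where it was at the start of the episode below 0.006 m and angle between each of amber_vial, clear_vial_a, clear_vial_b, red_stopper, black_stopper, timer's own z axis and vertical below 0.1 rad and value of joint each of timer_start, timer_reset below 0.0004 m and distance of timer from where it was at the start of the episode below 0.02 m and height (world z) of timer below 0.006 m and linear speed of timer below 0.02 m/s); the robot touches nothing.
It fails at once if a vial or a stopper is touched by the robot (contact force between any of the fingers, the arm and amber_vial above 0.3 N or contact force between any of the fingers, the arm and clear_vial_a above 0.3 N or contact force between any of the fingers, the arm and clear_vial_b above 0.3 N or contact force between any of the fingers, the arm and red_stopper above 0.3 N or contact force between any of the fingers, the arm and black_stopper above 0.3 N).
It fails at once if a vial or a stopper is shifted by more than 8 mm (distance of any of amber_vial, clear_vial_a, clear_vial_b, red_stopper, black_stopper from where it was at the start of the episode above 0.008 m).
It fails at once if the timer is lifted, tipped, pushed more than 20 mm away or pressed with over 40 N (height (world z) of timer above 0.012 m or angle between timer's own z axis and vertical above 0.25 rad or distance of timer from where it was at the start of the episode above 0.02 m or contact force between the fingers and timer above 40 N).
It fails at once if the red key is pressed (value of joint timer_reset above 0.0006 m).
It fails at once if the fingertips come low (within about 25 mm) over one of the other vials or the black stopper, as if pointing at it ((horizontal distance between the grasp point and clear_vial_a_top below 0.015 m and z of the grasp point in the frame of clear_vial_a_top below 0.044 m) or (horizontal distance between the grasp point and clear_vial_b_top below 0.015 m and z of the grasp point in the frame of clear_vial_b_top below 0.044 m) or (horizontal distance between the grasp point and black_stopper_top below 0.015 m and z of the grasp point in the frame of black_stopper_top below 0.044 m)).
It also fails if it takes over 61 s, if anything falls off the work surface, if the arm or the gripper's body presses on something with over 40 N, if the wrist force passes 120 N, or if a joint passes its speed limit or range.

## Robot

A 7-joint arm with a two-finger parallel gripper is mounted at the origin on a cart in front of the work surface, level with it; the furniture and walls round the work are solid. World frame = base frame: x ahead of the robot, y to its left, z up, the work surface at z = 0. Lengths are in m, angles in rad, forces in N, time in s.
With the tool pointing down it reaches from about 0.425 to 0.925 m from the base axis. Payload 6.8 kg.
Tool frame: the origin (TCP) lies at the very end of the fingers, on their centre line; the grasp point (between the pads) lies 19 mm behind it; z points along the fingers, y is the line along which they close (so a half turn about z gives the same grasp; the last joint's range is limited). The gripper opens to 85 mm and grips with 20 to 120 N. Pads are 22 mm wide; open, the fingers measure 114 mm over their backs; the gripper's body (76 mm by 85 mm) begins 54 mm behind the grasp point. The pads swing forward as they close: fully open they stand 13 mm farther back than shut.
Start: joints at [-1.354, 0.477, 0.022, 1.555, -0.011, 1.109, -0.083], TCP at [0.215, 0.64, 0.231] pointing down, gripper open.
Joint ranges: [-2.96, 2.96], [-0.34, 2.1], [-1.41, 1.46], [0.24, 2.44], [-1.37, 4.51], [0.17, 1.92], [-2.96, 2.96]. Speed limits (rad/s): [2.39, 2.39, 3.14, 3.14, 3.14, 3.14, 3.14].

## Interface

Orientations are given as a unit quaternion [w, x, y, z].
In Python, from station import * gives the robot as it stands.
- The arm moves only by the tool jog_arm, never from a script. Its argument "moves" is one flat list of numbers, 7 for each row, row after row: the shift along the tool's x, y, z normalised to -1 to 1, where 1 is 20 mm, then the turn, a rotation vector about the tool's x, y, z normalised to -1 to 1, where 1 is 4 degrees, then the opening, from 0 (shut) to 1 (fully open). In form: [x, y, z, rx, ry, rz, claw, x, y, z, rx, ry, rz, claw, ...]. A call has exactly 8 rows; each row shifts and turns the commanded pose from where the row before left it, along the tool's axes as they then stand; what a row does not reach is not made up. A row lasts 1/12 s, in which the tool goes at most 41.7 mm and 7.16 degrees, less where a joint would pass 70% of its speed; a pose out of reach is approached as far as the arm can. A call with a number of a shift or a turn outside -1 to 1 is refused whole. A call with a gripper value outside its range is refused whole. The fingers move at their own pace and stop on an object; "grip_force" is the grip in N (left out, the last holds). Time passes only in rows, so rows that do not move let the fingers close, or fill a call up. It gives the time, the measured TCP pose, the force, the opening and the grip force at its end, in the units of the state.
- get_obs(): the state, without advancing time (a new reading comes with each control period).
- read_camera(name): name is "scene" or "top"; returns a dict with "color" (480x640x3 uint8, blue, green, red), "fx", "fy", "cx", "cy" (pixels), "rvec" (rotation vector, rad) and "tvec" (3), from world to camera coordinates, as OpenCV has them. Camera axes: x right, y down, z forward; pixel columns grow to the right and rows downward; lengths in m; the calibration is good to about 2 mm. A picture is of the moment at which its call begins. There is no depth.
- hand_in(): hands the job in; it is judged then, once.
The state is a dict: "t": time; "q": joint angles; "joint_vel": joint speeds; "joint_torque": joint torques, N m; "eef_pos": TCP position; "tool_rot": TCP orientation; "contact_force": force on the tool from outside, world axes, zero at the start; "torque": the same for the moment, N m; "gripper_width": opening from 0.0 (shut) to 1.0 (fully open); "grasp_force": force on a finger pad.
Only numpy, scipy, OpenCV 4.12 (cv2) and the standard library are available. Lean on these libraries where they do the work, as an engineer would, in place of code of your own. Each camera call takes 0.05 s, during which the arm holds its last target. There are 200 camera calls.

## Working session

There is one attempt and no reset: what is moved stays moved. The work goes in short steps, Python scripts to look and compute and a tool call to move; the robot and the scene stay as the last step left them, time stands still between calls to the robot, and variables do not carry over. Pictures are saved under pics/ and viewed, at most 10 in all, crops included, and the job is handed in when it is done.

Besides the shell and the picture viewer there is one more tool, called after "Call:" as a command line: name --argument value ..., lists and objects as JSON in quotes. jog_arm: Moves the arm, as the interface text tells. Scaled input: -1 to 1 covers 20 mm each way for a shift and 4 degrees each way for a turn. Its arguments: {"type":"object","properties":{"moves":{"type":"array"},"grip_force":{"type":"number"}},"required":["moves"]}

```bash
mkdir -p pics; cat > h.py <<'E'
from station import *
import cv2, numpy as np
def ray(c,uv,z):
    R=cv2.Rodrigues(np.array(c["rvec"],float))[0]; t=np.array(c["tvec"],float).ravel()
    o=-R.T@t; d=R.T@np.array([(uv[0]-c["cx"])/c["fx"],(uv[1]-c["cy"])/c["fy"],1.])
    return o+d*(z-o[2])/d[2]
def proj(c,p):
    K=np.array([[c["fx"],0,c["cx"]],[0,c["fy"],c["cy"]],[0,0,1.]])
    return cv2.projectPoints(np.array([p],float),np.array(c["rvec"],float),np.array(c["tvec"],float),K,None)[0].ravel()
E
python3 - <<'E'
from h import *
for n in("top","scene"):
    c=read_camera(n); cv2.imwrite(f"pics/{n}0.png",c["color"])
    print(n,[proj(c,p).round() for p in([.43,-.37,0],[.43,.22,0],[.53,-.37,0],[.53,.22,0])])
o=get_obs();print(o["t"],o["eef_pos"],o["tool_rot"],o["q"],o["contact_force"])
E
```

```text
top [array([430., 238.]), array([214., 237.]), array([430., 201.]), array([215., 201.])]
scene [array([428., 315.]), array([217., 236.]), array([451., 294.]), array([246., 225.])]
0.1 [0.21524261 0.6391967  0.2304313 ] [-6.12053012e-05  1.61667970e-01  9.86844867e-01 -8.19524078e-04] [-1.35412739  0.47770516  0.02236387  1.55635327 -0.01148285  1.10930631
 -0.08310124] [-0.85406355 -0.23285344  0.61614433]
```

View pics/top0.png

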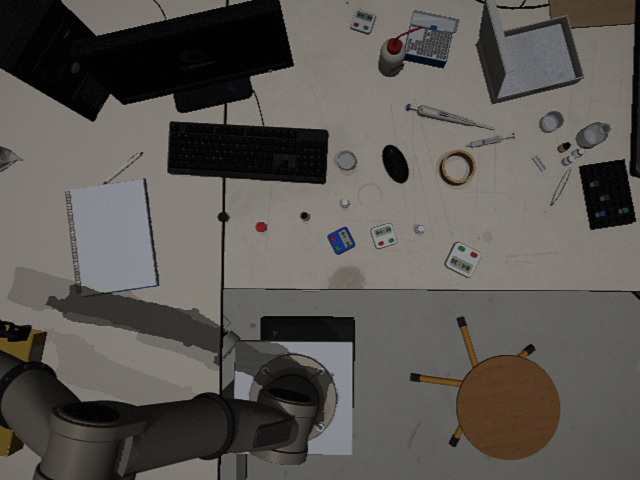

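View pics/scene0.png

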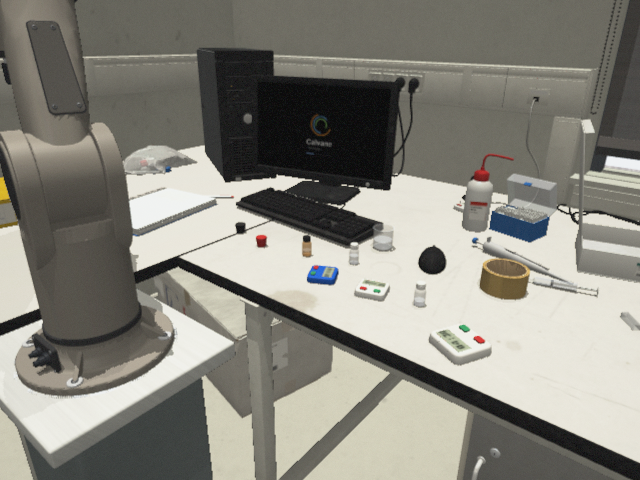

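The top view (x up, y left) shows these candidates:
- **Amber vials:** (305,215) in the row. The similar one at (563,147), by the box and big bottle, is not meant.
- **Stoppers:** red at (261,227), black at (223,217).
- **Clear vials:** (345,203) and (419,229).
- **Timers:** blue (341,240), small white (383,236), big white (463,259) and far back (363,20). I choose the small white one at (383,236).

Next I measure these and check the choice in a crop.

```bash
python3 - <<'E'
from h import *
T=read_camera("top");S=read_camera("scene")
def blobs(c,name,lo,hi,roi,z,mn=6):
    x0,y0,x1,y1=roi; h=cv2.cvtColor(c["color"],cv2.COLOR_BGR2HSV)[y0:y1,x0:x1]
    m=cv2.inRange(h,lo,hi); n,_,st,ce=cv2.connectedComponentsWithStats(m)
    for i in range(1,n):
        if st[i,4]>=mn:
            p=ce[i]+[x0,y0]; print(name,p.round(1),st[i,2:].tolist(),ray(c,p,z)[:2].round(4))
print("TOP")
blobs(T,"redstop",(0,120,60),(10,255,255),(245,215,275,240),.022)
blobs(T,"dark amber",(0,0,0),(180,255,70),(293,203,318,228),.048)
blobs(T,"dark black",(0,0,0),(180,255,60),(226,205,236,230),.024)
blobs(T,"green",(50,80,40),(90,255,255),(365,220,402,253),.017,3)
for lo,hi in(((0,100,60),(10,255,255)),((170,100,60),(180,255,255))): blobs(T,"red",lo,hi,(365,220,402,253),.017,3)
blobs(T,"casing",(0,0,175),(180,70,255),(365,220,402,253),.014,20)
blobs(T,"clrA",(0,0,195),(180,70,255),(335,193,355,213),.048)
blobs(T,"clrB",(0,0,195),(180,70,255),(409,219,429,239),.048)
print("SCENE")
blobs(S,"redstop",(0,120,60),(10,255,255),(250,230,272,250),.015)
blobs(S,"capdark",(0,0,0),(180,255,60),(298,230,316,260),.043)
blobs(S,"green",(50,80,40),(90,255,255),(350,275,392,302),.017,3)
blobs(S,"red",(0,100,60),(10,255,255),(350,275,392,302),.017,3)
a=cv2.resize(T["color"][190:270,210:440],None,fx=3.4,fy=3.4,interpolation=cv2.INTER_CUBIC)
b=cv2.resize(S["color"][215:315,225:440],None,fx=3.6,fy=3.2,interpolation=cv2.INTER_CUBIC)
b=cv2.resize(b,(a.shape[1],300)); cv2.imwrite("pics/crop.png",np.vstack([a,b]))
E
```

```text
TOP
redstop [260.2 226.5] [10, 10, 74] [0.4574 0.0909]
dark amber [304.8 215.6] [9, 9, 51] [ 0.4847 -0.031 ]
dark black [226.7 216.9] [3, 8, 17] [0.4828 0.182 ]
green [390.8 239.9] [5, 4, 14] [ 0.4229 -0.2619]
red [380.6 242.8] [4, 4, 11] [ 0.4148 -0.2346]
SCENE
redstop [261.2 240. ] [10, 12, 86] [0.4572 0.0892]
capdark [311.3 231. ] [11, 4, 27] [ 0.527  -0.0101]
capdark [306.3 238.3] [7, 6, 33] [ 0.4849 -0.0302]
green [376.2 290.2] [6, 3, 15] [ 0.4219 -0.2623]
red [363.  287.8] [7, 3, 16] [ 0.4134 -0.2371]
```

View pics/crop.png

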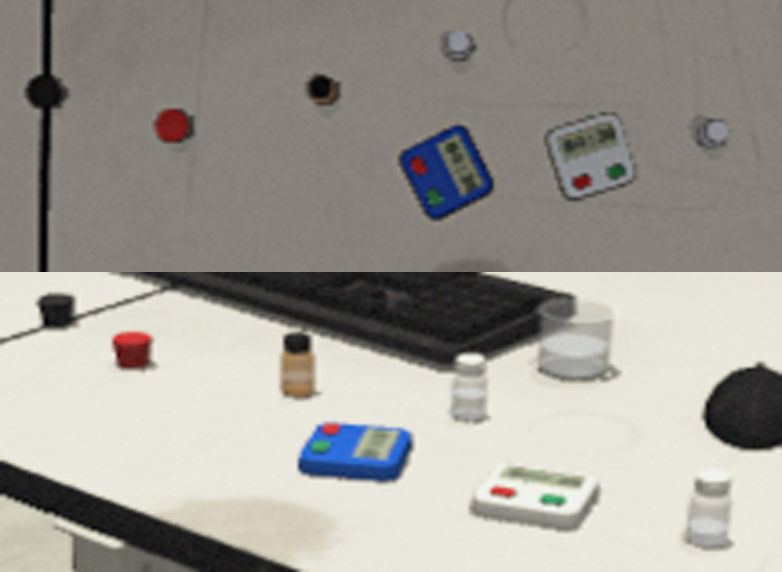

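The crop confirms it. The small white timer's green key is on the right and its red key on the left, at about 0.29 rad. The amber and red items are as listed. I'll shut the fingers and yaw the tool about +54° about its own z, so the narrow 22 mm pad side lies along the line between the keys.

Call:
jog_arm --moves '[0,0,0.25,0,0,1,0,0,0,0.25,0,0,1,0,0,0,0.25,0,0,1,0,0,0,0.25,0,0,1,0,0,0,0.25,0,0,1,0,0,0,0.25,0,0,1,0,0,0,0.25,0,0,1,0,0,0,0.25,0,0,1,0]'

```text
t: 0.87
eef_pos: [0.2153, 0.6395, 0.1908]
tool_rot: [0.0, 0.429, 0.903, -0.0]
contact_force: [-0.1, -0.7, 0.3]
gripper_width: 0.001
grasp_force: 0.0
```

Call:
jog_arm --moves '[0,0,0.25,0,0,1,0,0,0,0.25,0,0,1,0,0,0,0,0,0,1,0,0,0,0,0,0,1,0,0,0,0,0,0,1,0,0,0,0,0,0,0.6,0,0,0,0,0,0,0,0,0,0,0,0,0,0,0]'

```text
t: 1.53
eef_pos: [0.2152, 0.6396, 0.1811]
tool_rot: [0.0, 0.594, 0.804, -0.0]
contact_force: [1.0, -0.4, -0.3]
gripper_width: 0.002
grasp_force: 0.0
```

```bash
cat > d.py <<'E'
from h import *
from scipy.spatial.transform import Rotation as Ro
o=get_obs(); w,x,y,z=o["tool_rot"]; R=Ro.from_quat([x,y,z,w]).as_matrix(); p=np.array(o["eef_pos"])
print(round(o["t"],2),p.round(4),"q",np.round(o["q"],2),"F",np.round(o["contact_force"],1),o["gripper_width"]);print(R.round(3))
for n,g in dict(way=(.40,.42,.15),amber=(.485,-.031,.068),red=(.457,.090,.044),key=(.4215,-.265,.04)).items(): print(n,(R.T@(np.array(g)-p)/.02).round(2))
E
python3 d.py
```

```text
1.53 [0.2152 0.6396 0.1811] q [-1.5   0.53  0.23  1.62 -0.14  1.01 -0.93] F [ 1.  -0.4 -0.3] 0.0019187169287953718
[[-0.294  0.956  0.   ]
 [ 0.956  0.294 -0.   ]
 [-0.    -0.    -1.   ]]
way [-13.21   5.6    1.56]
amber [-36.01   3.04   5.67]
red [-29.82   3.48   6.87]
key [-46.26  -3.43   7.07]
```

Call:
jog_arm --moves '[-0.8,0.35,0,0,0,0,0,-0.8,0.35,0,0,0,0,0,-0.8,0.35,0,0,0,0,0,-0.8,0.35,0,0,0,0,0,-0.8,0.35,0,0,0,0,0,-0.8,0.35,0,0,0,0,0,-0.8,0.35,0,0,0,0,0,-0.8,0.35,0,0,0,0,0]'

```text
t: 2.2
eef_pos: [0.3079, 0.5319, 0.1815]
tool_rot: [-0.0, 0.595, 0.804, 0.0]
contact_force: [0.4, -0.1, 0.2]
gripper_width: 0.001
grasp_force: 0.0
```

Call:
jog_arm --moves '[-0.8,0.35,0.1,0,0,0,0,-0.8,0.35,0.1,0,0,0,0,-0.8,0.35,0.1,0,0,0,0,-0.8,0.35,0.1,0,0,0,0,-0.8,0.35,0.1,0,0,0,0,-0.8,0.35,0.1,0,0,0,0,-0.8,0.35,0.1,0,0,0,0,-0.8,0.35,0.1,0,0,0,0]'

```text
t: 2.87
eef_pos: [0.3985, 0.4258, 0.1654]
tool_rot: [-0.0, 0.595, 0.804, 0.0]
contact_force: [0.8, 0.2, -0.1]
gripper_width: -0.002
grasp_force: 0.0
```

```bash
python3 d.py
```

```text
2.87 [0.3985 0.4258 0.1654] q [-1.15  0.41  0.28  1.86 -0.14  0.89 -0.5 ] F [ 0.8  0.2 -0.1] -0.0016085067571783539
[[-0.292  0.957  0.   ]
 [ 0.957  0.292  0.   ]
 [ 0.     0.    -1.   ]]
way [-0.3  -0.01  0.77]
amber [-23.11  -2.52   4.86]
red [-16.91  -2.1    6.07]
key [-33.38  -8.97   6.26]
```

Call:
jog_arm --moves '[-0.72,-0.08,0,0,0,0,0,-0.72,-0.08,0,0,0,0,0,-0.72,-0.08,0,0,0,0,0,-0.72,-0.08,0,0,0,0,0,-0.72,-0.08,0,0,0,0,0,-0.72,-0.08,0,0,0,0,0,-0.72,-0.08,0,0,0,0,0,-0.72,-0.08,0,0,0,0,0]'

```text
t: 3.53
eef_pos: [0.4189, 0.3124, 0.1654]
tool_rot: [-0.0, 0.595, 0.804, 0.0]
contact_force: [-0.2, -0.2, -0.4]
gripper_width: -0.001
grasp_force: 0.0
```

Call:
jog_arm --moves '[-0.72,-0.08,0,0,0,0,0,-0.72,-0.08,0,0,0,0,0,-0.72,-0.08,0,0,0,0,0,-0.72,-0.08,0,0,0,0,0,-0.72,-0.08,0,0,0,0,0,-0.72,-0.08,0,0,0,0,0,-0.72,-0.08,0,0,0,0,0,-0.72,-0.08,0,0,0,0,0]'

```text
t: 4.2
eef_pos: [0.4403, 0.1984, 0.1653]
tool_rot: [-0.0, 0.595, 0.804, 0.0]
contact_force: [0.4, -0.0, -0.8]
gripper_width: -0.003
grasp_force: 0.0
```

Call:
jog_arm --moves '[-0.72,-0.08,0,0,0,0,0,-0.72,-0.08,0,0,0,0,0,-0.72,-0.08,0,0,0,0,0,-0.72,-0.08,0,0,0,0,0,-0.72,-0.08,0,0,0,0,0,-0.72,-0.08,0,0,0,0,0,-0.72,-0.08,0,0,0,0,0,-0.72,-0.08,0,0,0,0,0]'

```text
t: 4.87
eef_pos: [0.4616, 0.0845, 0.1653]
tool_rot: [-0.0, 0.595, 0.804, 0.0]
contact_force: [-0.7, 0.8, -1.3]
gripper_width: 0.001
grasp_force: 0.0
```

Call:
jog_arm --moves '[-0.72,-0.08,0,0,0,0,0,-0.72,-0.08,0,0,0,0,0,-0.72,-0.08,0,0,0,0,0,-0.72,-0.08,0,0,0,0,0,-0.72,-0.08,0,0,0,0,0,-0.72,-0.08,0,0,0,0,0,-0.72,-0.08,0,0,0,0,0,0,0,0,0,0,0,0]'

```text
t: 5.53
eef_pos: [0.4804, -0.0173, 0.1655]
tool_rot: [0.001, 0.597, 0.803, -0.0]
contact_force: [0.6, 0.1, 0.2]
gripper_width: -0.002
grasp_force: 0.0
```

```bash
python3 d.py
```

```text
5.53 [ 0.4804 -0.0173  0.1655] q [-0.5   0.26  0.48  2.1  -0.16  0.82  0.36] F [0.6 0.1 0.2] -0.002379451701606969
[[-0.288  0.958  0.001]
 [ 0.958  0.288 -0.001]
 [-0.001  0.    -1.   ]]
way [22.1   2.45  0.75]
amber [-0.72  0.02  4.87]
red [5.48 0.42 6.07]
key [-11.    -6.39   6.29]
```

Call:
jog_arm --moves '[-0.7,0,0.6,0,0,0,0,0,0,0.7,0,0,0,0,0,0,0.7,0,0,0,0,0,0,0.7,0,0,0,0,0,0,0.7,0,0,0,0,0,0,0.6,0,0,0,0,0,0,0.5,0,0,0,0,0,0,0.3,0,0,0,0]'

```text
t: 6.2
eef_pos: [0.4838, -0.0268, 0.0682]
tool_rot: [-0.001, 0.595, 0.804, -0.0]
contact_force: [-0.2, -1.0, 0.7]
gripper_width: 0.001
grasp_force: 0.0
```

Call:
jog_arm --moves '[0,0,0,0,0,0,0,0,0,0,0,0,0,0,0,0,0,0,0,0,0,0,0,0,0,0,0,0,0,0,0,0,0,0,0,0,0,0,0,0,0,0,0,0,0,0,0,0,0,0,0,0,0,0,0,0]'

```text
t: 6.87
eef_pos: [0.4845, -0.0272, 0.0694]
tool_rot: [0.0, 0.595, 0.804, 0.0]
contact_force: [0.2, 0.4, 0.0]
gripper_width: 0.002
grasp_force: 0.0
```

```bash
python3 d.py; python3 -c "
from h import *
T=read_camera('top');S=read_camera('scene')
b=S['color'][190:310,220:440];b=cv2.resize(b,None,fx=3.5,fy=3.5,interpolation=cv2.INTER_CUBIC);cv2.imwrite('pics/am.png',b)"
```

```text
6.87 [ 0.4845 -0.0272  0.0694] q [-0.4   0.43  0.4   2.16 -0.29  0.61  0.51] F [0.2 0.4 0. ] 0.002028000044625566
[[-0.292  0.956  0.   ]
 [ 0.956  0.292  0.   ]
 [ 0.     0.    -1.   ]]
way [22.62  2.49 -4.03]
amber [-0.19 -0.03  0.07]
red [6.   0.4  1.27]
key [-10.45  -6.49   1.47]
```

View pics/am.png

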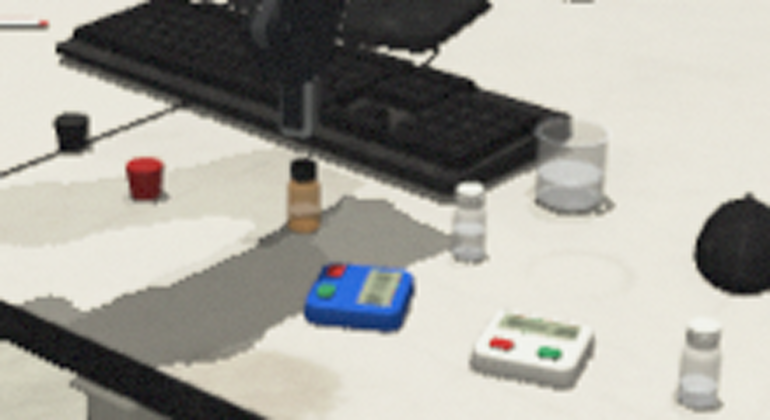

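The closed fingertips are about 2 cm above the amber cap (crop 300,135 over cap 302,168). I'll dwell on, rise, move to the red stopper and dwell there.

Call:
jog_arm --moves '[0,0,0,0,0,0,0,0,0,0,0,0,0,0,0,0,0,0,0,0,0,0,0,0,0,0,0,0,0,0,0,0,0,0,0,0,0,0,0,0,0,0,0,0,0,0,0,0,0,0,0,0,0,0,0,0]'

```text
t: 7.63
eef_pos: [0.4844, -0.0272, 0.0693]
tool_rot: [0.0, 0.595, 0.804, 0.0]
contact_force: [0.3, -0.3, 0.1]
gripper_width: 0.001
grasp_force: 0.0
```

Call:
jog_arm --moves '[0,0,0,0,0,0,0,0,0,0,0,0,0,0,0,0,0,0,0,0,0,0,0,0,0,0,0,0,0,0,0,0,0,0,0,0,0,0,0,0,0,0,0,0,0,0,0,0,0,0,0,0,0,0,0,0]'

```text
t: 8.3
eef_pos: [0.4844, -0.0272, 0.0693]
tool_rot: [0.0, 0.595, 0.804, -0.0]
contact_force: [0.4, 0.6, -0.2]
gripper_width: 0.002
grasp_force: 0.0
```

Call:
jog_arm --moves '[0,0,0,0,0,0,0,0,0,0,0,0,0,0,0,0,-0.5,0,0,0,0,0,0,-0.7,0,0,0,0,0,0,-0.7,0,0,0,0,0,0,-0.6,0,0,0,0,0.4,0,0,0,0,0,0,0.6,0,0,0,0,0,0]'

```text
t: 8.97
eef_pos: [0.4793, -0.0083, 0.1203]
tool_rot: [0.001, 0.596, 0.803, 0.001]
contact_force: [0.5, -0.0, -1.0]
gripper_width: 0.001
grasp_force: 0.0
```

Call:
jog_arm --moves '[0.7,0.05,0,0,0,0,0,0.7,0.05,0,0,0,0,0,0.7,0.05,0,0,0,0,0,0.7,0.05,0,0,0,0,0,0.7,0.05,0,0,0,0,0,0.7,0.05,0,0,0,0,0,0.6,0.05,0,0,0,0,0,0.2,0.05,0,0,0,0,0]'

```text
t: 9.63
eef_pos: [0.456, 0.0922, 0.119]
tool_rot: [-0.001, 0.594, 0.805, -0.0]
contact_force: [0.1, -0.6, 0.6]
gripper_width: -0.0
grasp_force: 0.0
```

```bash
python3 d.py
```

```text
9.63 [0.456  0.0922 0.119 ] q [-0.69  0.31  0.42  2.17 -0.2   0.7   0.16] F [ 0.1 -0.6  0.6] -0.00021574322664958938
[[-0.295  0.955 -0.001]
 [ 0.955  0.295  0.001]
 [ 0.001 -0.001 -1.   ]]
way [16.49  2.16 -1.54]
amber [-6.32 -0.43  2.54]
red [-0.12  0.02  3.75]
key [-16.56  -6.91   3.94]
```

Call:
jog_arm --moves '[-0.1,0,0.5,0,0,0,0,0,0,0.6,0,0,0,0,0,0,0.6,0,0,0,0,0,0,0.6,0,0,0,0,0,0,0.6,0,0,0,0,0,0,0.5,0,0,0,0,0,0,0.3,0,0,0,0,0,0,0,0,0,0,0]'

```text
t: 10.3
eef_pos: [0.4567, 0.0871, 0.0439]
tool_rot: [-0.001, 0.595, 0.804, -0.001]
contact_force: [-0.9, -0.4, 0.8]
gripper_width: 0.001
grasp_force: 0.0
```

Call:
jog_arm --moves '[0,0,0,0,0,0,0,0,0,0,0,0,0,0,0,0,0,0,0,0,0,0,0,0,0,0,0,0,0,0,0,0,0,0,0,0,0,0,0,0,0,0,0,0,0,0,0,0,0,0,0,0,0,0,0,0]'

```text
t: 10.97
eef_pos: [0.4576, 0.0881, 0.0454]
tool_rot: [0.0, 0.595, 0.804, 0.0]
contact_force: [0.2, 0.1, -0.8]
gripper_width: 0.004
grasp_force: 0.0
```

Call:
jog_arm --moves '[0,0,0,0,0,0,0,0,0,0,0,0,0,0,0,0,0,0,0,0,0,0,0,0,0,0,0,0,0,0,0,0,0,0,0,0,0,0,0,0,0,0,0,0,0,0,0,0,0,0,0,0,0,0,0,0]'

```text
t: 11.63
eef_pos: [0.4576, 0.088, 0.0453]
tool_rot: [-0.0, 0.595, 0.804, -0.0]
contact_force: [0.2, -0.6, 0.6]
gripper_width: -0.001
grasp_force: 0.0
```

Call:
jog_arm --moves '[0,0,0,0,0,0,0,0,0,0,0,0,0,0,0,0,0,0,0,0,0,0,0,0,0,0,0,0,0,0,0,0,0,0,0,0,0,0,0,0,0,0,0,0,0,0,0,0,0,0,0,0,0,0,0,0]'

```text
t: 12.3
eef_pos: [0.4576, 0.088, 0.0453]
tool_rot: [-0.0, 0.595, 0.804, 0.0]
contact_force: [-0.4, 0.4, -0.3]
gripper_width: -0.002
grasp_force: 0.0
```

Call:
jog_arm --moves '[0,0,-0.5,0,0,0,0,0,0,-0.6,0,0,0,0,0,0,-0.6,0,0,0,0,0,0,-0.6,0,0,0,0,0,0,-0.6,0,0,0,0,0,0,-0.6,0,0,0,0,0,0,-0.5,0,0,0,0,0,0,0,0,0,0,0]'

```text
t: 12.97
eef_pos: [0.4588, 0.0883, 0.1274]
tool_rot: [0.001, 0.595, 0.804, 0.002]
contact_force: [0.4, -0.5, 0.2]
gripper_width: 0.0
grasp_force: 0.0
```

```bash
python3 d.py
```

```text
12.97 [0.4588 0.0883 0.1274] q [-0.69  0.29  0.44  2.16 -0.19  0.72  0.17] F [ 0.4 -0.5  0.2] 8.981704792530325e-05
[[-0.292  0.956  0.003]
 [ 0.956  0.292  0.002]
 [ 0.001  0.004 -1.   ]]
way [16.72  2.03 -1.11]
amber [-6.09 -0.5   2.97]
red [ 0.11 -0.08  4.17]
key [-16.35  -6.96   4.34]
```

Next, move to above the green key, with a small offset away from the red key: 24 rows of x -0.68, y -0.29.

Call:
jog_arm --moves '[-0.68,-0.29,0,0,0,0,0,-0.68,-0.29,0,0,0,0,0,-0.68,-0.29,0,0,0,0,0,-0.68,-0.29,0,0,0,0,0,-0.68,-0.29,0,0,0,0,0,-0.68,-0.29,0,0,0,0,0,-0.68,-0.29,0,0,0,0,0,-0.68,-0.29,0,0,0,0,0]'

```text
t: 13.63
eef_pos: [0.4445, -0.0303, 0.125]
tool_rot: [-0.0, 0.595, 0.804, -0.0]
contact_force: [-0.4, 0.3, -0.4]
gripper_width: -0.002
grasp_force: 0.0
```

Call:
jog_arm --moves '[-0.68,-0.29,0,0,0,0,0,-0.68,-0.29,0,0,0,0,0,-0.68,-0.29,0,0,0,0,0,-0.68,-0.29,0,0,0,0,0,-0.68,-0.29,0,0,0,0,0,-0.68,-0.29,0,0,0,0,0,-0.68,-0.29,0,0,0,0,0,-0.68,-0.29,0,0,0,0,0]'

```text
t: 14.3
eef_pos: [0.4319, -0.1479, 0.125]
tool_rot: [-0.0, 0.595, 0.804, -0.0]
contact_force: [0.4, -0.3, 0.1]
gripper_width: 0.004
grasp_force: 0.0
```

Call:
jog_arm --moves '[-0.68,-0.29,0,0,0,0,0,-0.68,-0.29,0,0,0,0,0,-0.68,-0.29,0,0,0,0,0,-0.68,-0.29,0,0,0,0,0,-0.68,-0.29,0,0,0,0,0,-0.68,-0.29,0,0,0,0,0,-0.68,-0.29,0,0,0,0,0,-0.68,-0.29,0,0,0,0,0]'

```text
t: 14.97
eef_pos: [0.4194, -0.2654, 0.1249]
tool_rot: [-0.0, 0.595, 0.804, -0.0]
contact_force: [0.3, -0.2, 0.6]
gripper_width: -0.001
grasp_force: 0.0
```

Call:
jog_arm --moves '[0,0,0,0,0,0,0,0,0,0.5,0,0,0,0,0,0,0.6,0,0,0,0,0,0,0.6,0,0,0,0,0,0,0.5,0,0,0,0,0,0,0.4,0,0,0,0,0,0,0,0,0,0,0,0,0,0,0,0,0,0]'

```text
t: 15.63
eef_pos: [0.4196, -0.2644, 0.0728]
tool_rot: [-0.001, 0.595, 0.804, -0.0]
contact_force: [0.9, 0.1, 0.2]
gripper_width: 0.004
grasp_force: 0.0
```

```bash
python3 d.py
```

```text
15.63 [ 0.4196 -0.2644  0.0728] q [ 0.05  0.45  0.48  2.13 -0.34  0.63  1.07] F [0.9 0.1 0.2] 0.004417805737702111
[[-0.293  0.956 -0.001]
 [ 0.956  0.293  0.   ]
 [ 0.001 -0.001 -1.   ]]
way [33.01  9.07 -3.84]
amber [10.2   6.54  0.24]
red [16.4   6.98  1.45]
key [-0.06  0.09  1.64]
```

Call:
jog_arm --moves '[0,0.1,0.4,0,0,0,0,0,0,0.5,0,0,0,0,0,0,0.5,0,0,0,0,0,0,0.4,0,0,0,0,0,0,0.3,0,0,0,0,0,0,0,0,0,0,0,0,0,0,0,0,0,0,0,0,0,0,0,0,0]'

```text
t: 16.3
eef_pos: [0.4218, -0.2644, 0.0314]
tool_rot: [0.0, 0.595, 0.804, 0.0]
contact_force: [0.3, 0.0, 0.7]
gripper_width: 0.002
grasp_force: 0.0
```

```bash
python3 d.py; python3 -c "
from h import *
S=read_camera('scene')
b=S['color'][240:320,320:440];b=cv2.resize(b,None,fx=6,fy=6,interpolation=cv2.INTER_CUBIC);cv2.imwrite('pics/key.png',b)"
```

```text
16.3 [ 0.4218 -0.2644  0.0314] q [ 0.1   0.53  0.42  2.14 -0.4   0.55  1.11] F [0.3 0.  0.7] 0.002262895174767172
[[-0.292  0.956  0.   ]
 [ 0.956  0.292 -0.   ]
 [-0.     0.    -1.   ]]
way [33.05  8.95 -5.93]
amber [10.24  6.43 -1.83]
red [16.44  6.86 -0.63]
key [-0.02 -0.02 -0.43]
```

View pics/key.png

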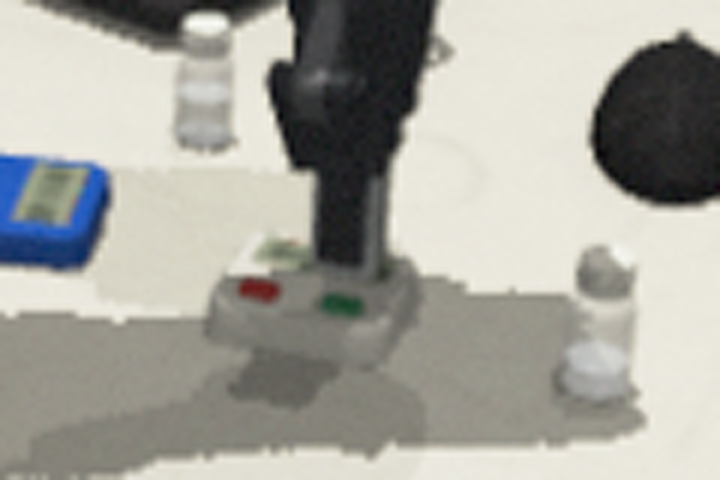

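The tips are about 14 mm above the green key (crop 342,305), and the red key at (260,290) is clear to the left. Approaching slowly.

Call:
jog_arm --moves '[0,0,0.2,0,0,0,0,0,0,0.2,0,0,0,0,0,0,0.15,0,0,0,0,0,0,0.1,0,0,0,0,0,0,0,0,0,0,0,0,0,0,0,0,0,0,0,0,0,0,0,0,0,0,0,0,0,0,0,0]'

```text
t: 17.02
eef_pos: [0.4218, -0.2643, 0.0184]
tool_rot: [0.0, 0.595, 0.804, 0.0]
contact_force: [0.2, -0.2, 0.3]
gripper_width: -0.001
grasp_force: 0.0
```

Call:
jog_arm --moves '[0,0,0.03,0,0,0,0,0,0,0,0,0,0,0,0,0,0.03,0,0,0,0,0,0,0,0,0,0,0,0,0,0,0,0,0,0,0,0,0,0,0,0,0,0,0,0,0,0,0,0,0,0,0,0,0,0,0]'

```text
t: 17.68
eef_pos: [0.4218, -0.2643, 0.0171]
tool_rot: [0.0, 0.595, 0.804, 0.0]
contact_force: [0.6, -0.3, 0.3]
gripper_width: 0.001
grasp_force: 0.4
```

Call:
jog_arm --moves '[0,0,0.03,0,0,0,0,0,0,0,0,0,0,0,0,0,0,0,0,0,0,0,0,0,0,0,0,0,0,0,0,0,0,0,0,0,0,0,0,0,0,0,0,0,0,0,0,0,0,0,0,0,0,0,0,0]'

```text
t: 18.35
eef_pos: [0.4218, -0.2643, 0.0165]
tool_rot: [0.0, 0.595, 0.804, 0.0]
contact_force: [0.3, 0.2, 2.8]
gripper_width: -0.002
grasp_force: 1.6
```

Call:
jog_arm --moves '[0,0,0.03,0,0,0,0,0,0,0,0,0,0,0,0,0,0,0,0,0,0,0,0,0,0,0,0,0,0,0,0,0,0,0,0,0,0,0,0,0,0,0,0,0,0,0,0,0,0,0,0,0,0,0,0,0]'

```text
t: 19.02
eef_pos: [0.4218, -0.2643, 0.0161]
tool_rot: [0.0, 0.595, 0.804, 0.0]
contact_force: [-0.2, 0.9, 5.6]
gripper_width: 0.004
grasp_force: 3.1
```

Call:
jog_arm --moves '[0,0,0.03,0,0,0,0,0,0,0,0,0,0,0,0,0,0,0,0,0,0,0,0,0,0,0,0,0,0,0,0,0,0,0,0,0,0,0,0,0,0,0,0,0,0,0,0,0,0,0,0,0,0,0,0,0]'

```text
t: 19.68
eef_pos: [0.4219, -0.2643, 0.016]
tool_rot: [0.0, 0.595, 0.804, 0.0]
contact_force: [-1.9, 1.6, 13.0]
gripper_width: 0.002
grasp_force: 6.8
```

Call:
jog_arm --moves '[0,0,-0.1,0,0,0,0,0,0,-0.2,0,0,0,0,0,0,-0.4,0,0,0,0,0,0,-0.6,0,0,0,0,0,0,-0.8,0,0,0,0,0,0,-0.8,0,0,0,0,0,0,-0.8,0,0,0,0,0,0,-0.6,0,0,0,0]'

```text
t: 20.35
eef_pos: [0.4217, -0.2644, 0.1027]
tool_rot: [0.0, 0.595, 0.804, 0.0]
contact_force: [0.5, -0.3, 0.4]
gripper_width: -0.002
grasp_force: 0.0
```

Call:
jog_arm --moves '[0,0,-0.5,0,0,0,0,0,0,-0.5,0,0,0,0,0,0,-0.5,0,0,0,0,0,0,0,0,0,0,0,0,0,0,0,0,0,0,0,0,0,0,0,0,0,0,0,0,0,0,0,0,0,0,0,0,0,0,0]'

```text
t: 21.02
eef_pos: [0.4213, -0.2641, 0.1307]
tool_rot: [-0.001, 0.595, 0.804, -0.0]
contact_force: [-0.1, 0.6, 0.4]
gripper_width: 0.001
grasp_force: 0.0
```

```bash
python3 d.py; python3 -c "
from h import *
S=read_camera('scene')
b=S['color'][205:320,220:440];b=cv2.resize(b,None,fx=3.5,fy=3.5,interpolation=cv2.INTER_CUBIC);cv2.imwrite('pics/end.png',b)"
```

```text
21.02 [ 0.4213 -0.2641  0.1307] q [-0.01  0.35  0.54  2.1  -0.26  0.76  0.99] F [-0.1  0.6  0.4] 0.0008568842687781686
[[-0.292  0.956 -0.001]
 [ 0.956  0.292  0.   ]
 [ 0.001 -0.001 -1.   ]]
way [33.02  8.97 -0.95]
amber [10.21  6.45  3.13]
red [16.41  6.88  4.34]
key [-0.05  0.    4.53]
```

View pics/end.png

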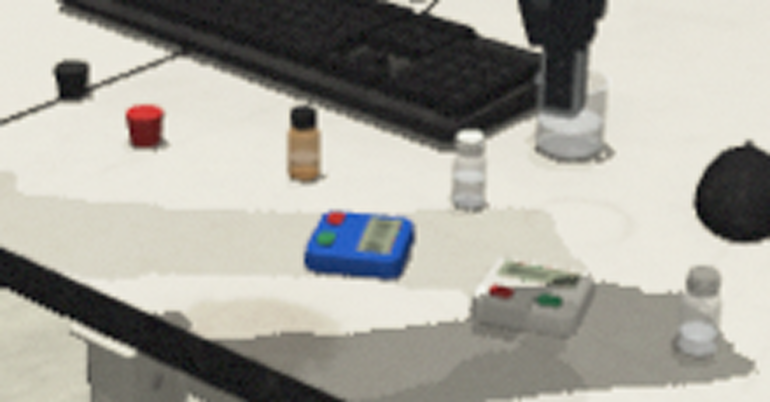

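The key bottomed out at 13 N and was let go. All items stand where they were, the timer (crop 535,295) hasn't moved, and the arm is clear. Handing in.

```bash
python3 -c "
from station import *
print(hand_in())"
```

```text
the job is handed in; nothing more can be done
None
```

I pointed at the amber vial's cap and then the red stopper for at least 2 s each, pressed the timer's green key down (13 N) and let it go, touched nothing else, and handed the job in; no verdict was returned.

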